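Shim the rocking gauge stand

ROBOT

A 7-joint arm with a two-finger parallel gripper is mounted at the origin on the work surface. World frame = base frame: x ahead of the robot, y to its left, z up, the work surface at z = 0. Lengths are in m, angles in rad, forces in N, time in s.
With the tool pointing down it reaches from about 0.35 to 0.9 m from the base axis. Payload 8.1 kg.
Tool frame: the origin (TCP) lies midway between the tips of the shut fingers; the grasp point (between the pads) lies 19 mm behind it (arm.pinch_z is the distance from the TCP to the grasp point, in m); z points along the fingers, y is the direction in which the jaws open and shut (so a half turn about z gives the same grasp; the last joint's range is limited). The gripper opens to 92 mm and grips with 3 to 60 N. Pads are 19 mm wide; open, the fingers measure 130 mm over their backs; the gripper's body (75 mm by 190 mm) begins 47 mm behind the grasp point.
Start: joints at [1.183, 0.434, 0.025, 1.573, -0.012, 1.134, -0.075], TCP at [0.176, -0.6, 0.227] pointing down, gripper open.
Joint ranges: [-2.62, 2.62], [-0.44, 2.09], [-1.27, 1.32], [0.08, 2.57], [-1.32, 4.46], [0.12, 2], [-2.74, 2.74]. Speed limits (rad/s): [2.22, 2.22, 3.01, 3.01, 3.14, 3.14, 3.14].

INTERFACE

Orientations are given as a rotation vector (axis times angle).
In Python, from cell import arm, eyes gives the robot as it stands.
- The arm moves only by the tool apply_moves, never from a script. Its argument "targets" is one flat list of numbers, 5 for each row, row after row: the closure, from 0 (fully open) to 1 (shut), then the shift along the tool's x, y, z each as a share of 40 cm, from -1 to 1, then the turn about the tool's z as a share of pi/2 rad, from -1 to 1. A call has 1 to 20 rows; each row shifts and turns the commanded pose from where the row before left it, along the tool's axes as they then stand; what a row does not reach is not made up. A row lasts 1/8 s, in which the tool goes at most 62.5 mm and 10.7 degrees, less where a joint would pass 70% of its speed; a pose out of reach is approached as far as the arm can. A call with a number of a shift or a turn outside -1 to 1 is refused whole. A call with a gripper value outside its range is refused whole. The fingers move at their own pace and stop on an object; "grip_force" is the grip in N (left out, the last holds). Time passes only in rows, so rows that do not move let the fingers close. It gives the time, the measured TCP pose, the force and the opening at its end, in the units of the state.
- arm.observe(): the state, without advancing time (a new reading comes with each control period).
- eyes.get_image(name): name is "scene" or "top" or "wrist"; returns the picture (420x560x3 uint8, red, green, blue); there is no depth.
- eyes.camera_params(name): a dict with "camera_matrix" (3x3 intrinsics, pixels), "xyz" and "attitude" of the camera in the world; the wrist camera has in their place "hand_eye" (4x4, takes a point from camera to tool coordinates, whose origin is the TCP and whose axes are the flange's). Camera axes: x right, y down, z forward; pixel columns grow to the right and rows downward; lengths in m; the calibration is good to about 2 mm. A picture is of the moment at which its call begins: read the wrist's pose just before it. camera_params takes no time and is no camera call.
- arm.sign_off(): hands the job in, once; it reports no verdict.
The state is a dict: "clock": time; "joints": joint angles; "dq": joint speeds; "joint_efforts": joint torques, N m; "position": TCP position; "ee_rot": TCP orientation; "force": force on the tool from outside, world axes, zero at the start; "ft_torque": the same for the moment, N m; "width": opening from 0.0 (shut) to 1.0 (fully open).
Only numpy, scipy, OpenCV 4.12 (cv2) and the standard library are available. Lean on these libraries where they do the work, as an engineer would, in place of code of your own. Each camera call takes 0.05 s, during which the arm holds its last target.

TASK

The gauge stand on the bench rocks because one of its feet, the one diagonally opposite the column, is too short. Push the loose wooden wedge along the bench, thin edge first, under that foot until it is tight there and the stand no longer rocks, without picking the wedge up, shoving the stand along or jacking it out of level. Then press down firmly with the fingertips on the corner of the base plate above that foot to check that it does not give, let go and leave everything there, the other things on the bench undisturbed.

Things in the scene. Friction and masses are not known exactly. Their poses are not given: they have to be found in the camera images.
- stand: Loose gauge stand, 4.5 kg: plate 220 (x) x 180 (y) x 18 mm, underside 32 and top 50 mm above the bench, on four black ball feet (diameter 24 mm) at x +-90, y +-70 mm; steel column (250 mm high) at x 75, y -58 mm, dial gauge on an arm over the middle. Origin on the bench under the plate's centre, z up. It stands level on three feet; the foot at x -90, y +70 mm hangs clear.
- short_foot (a point): Lowest point of the short ball foot, 10 mm above the bench; axes as the stand. The plate's edges are 20 mm from it towards -x and +y; the space under the plate around it is free. Pressing down on this corner with about 7 to 10 N tips the stand onto it until it is shimmed.
- press_spot (a point): Point on the flat top of the base plate, straight above the short foot, 50 mm above the bench; nothing stands on the plate within 70 mm of it.
- wedge: Loose wooden wedge, 70 g: 140 mm long (x), 44 mm wide (y), 26 mm thick at the square back end (x -70 mm), sloping evenly to 2 mm at the thin edge (x +70 mm), which starts 30 to 90 mm short of the foot, pointing roughly at it. Origin: centre of its underside. It slides with under 1 N, meets the foot when that is 94 mm from the back end, then tightens: the push passes 5 N within some 5 mm and stays below about 15 N; much more only shoves the stand. It stays when let go.
- jar: Bystander: glass jar with steel lid, 60 mm diameter, 85 mm high. Origin: centre of its underside.
- tape_roll: Bystander: roll of brown tape lying flat, 90 mm diameter, 30 mm high. Origin: centre of its underside.
- screwdriver: Bystander: screwdriver with black handle lying on the bench, about 200 mm long. Origin: at the bench under its middle.
- oil_can: Bystander: plain dark metal can, 52 mm diameter, 130 mm high. Origin: centre of its underside.
There are look-alikes about, which are no part of the job. There is more than one size of the wedge; the one meant has the size given above.

How it is judged:
On the way, in this order (a step that is already met when the one before it is completed fails the run):
1. the wedge is tight under the short foot, the stand still level (contact force between wedge and stand above 1 N and y of short_foot in the frame of wedge between -0.021 and 0.021 m and x of short_foot in the frame of wedge between -0.02 and 0.06 m and angle between stand's own z axis and vertical below 0.018 rad), for 0.3 s.
2. the corner above the short foot is pressed down with the fingertips with more than 5 N and does not give (all of step 1 and contact force between the fingers and stand above 5 N and horizontal distance between the grasp point and press_spot below 0.06 m and height (world z) of press_spot above 0.046 m), for 0.2 s.
At the end, for the whole second after the job is handed in: The wedge is under the short foot (foot within 21 mm of the wedge's middle line) and presses against it with more than 1 N, the stand is level within 0.018 rad (1 degree), has moved less than 20 mm and rests, and the bystanders have moved less than 30 mm (all of step 1 and height (world z) of press_spot above 0.046 m and distance of stand from where it was at the start of the episode below 0.02 m and linear speed of each of stand, wedge below 0.01 m/s and distance of each of jar, tape_roll, screwdriver, oil_can from where it was at the start of the episode below 0.03 m); the robot touches nothing.
It fails at once if the wedge is lifted off the bench (origin more than 12 mm up) or tipped more than 0.3 rad (height (world z) of wedge above 0.012 m or angle between wedge's own z axis and vertical above 0.3 rad).
It fails at once if the stand is lifted or tipped (0.1 rad) (height (world z) of stand above 0.015 m or angle between stand's own z axis and vertical above 0.1 rad).
It fails at once if the stand is shoved more than 20 mm (distance of stand from where it was at the start of the episode above 0.02 m).
It fails at once if a bystander is moved more than 30 mm (distance of any of jar, tape_roll, screwdriver, oil_can from where it was at the start of the episode above 0.03 m).
It also fails if it takes over 61 s, if anything falls off the work surface, if the arm or the gripper's body presses on something with over 40 N, if the wrist force passes 120 N, or if a joint passes its speed limit or range.

## Working session

There is one attempt and no reset: what is moved stays moved. The work goes in short steps, Python scripts to look and compute and a tool call to move; the robot and the scene stay as the last step left them, time stands still between calls to the robot, and variables do not carry over. Pictures are saved under pics/ and viewed, and the job is handed in when it is done.

Besides the shell and the picture viewer there is one more tool, called after "Emit:" as name(argument=value, ...) on one line, values as JSON. apply_moves: Moves the arm, as the interface text tells. Its arguments: {"type":"object","properties":{"targets":{"type":"array"},"grip_force":{"type":"number"}},"required":["targets"]}

```bash
mkdir -p pics; ls; python3 - <<'E'
from cell import arm, eyes
import cv2, numpy as np
np.set_printoptions(precision=4,suppress=True)
print(arm.observe())
for n in ("scene","top","wrist"):
    im=eyes.get_image(n); cv2.imwrite(f"pics/{n}0.png",im[:,:,::-1]); print(n,eyes.camera_params(n))
E
```

```text
pics
{'clock': 0.0, 'joints': array([ 1.1834,  0.4352,  0.0249,  1.5741, -0.0116,  1.134 , -0.0751]), 'dq': array([ 0.0007, -0.0021,  0.0003, -0.0025,  0.0001,  0.001 ,  0.0004]), 'joint_efforts': array([ -0.0008, -66.7858,   0.9842, -31.4459,  -0.0607,   0.0428,
         0.0002]), 'position': array([ 0.1754, -0.5993,  0.226 ]), 'ee_rot': array([-3.1083, -0.4456,  0.0006]), 'force': array([-0.4656,  0.4552, -0.2203]), 'ft_torque': array([-0.0091, -0.014 , -0.0353]), 'width': 1.0002490567151816}
scene {'camera_matrix': array([[501.7751,   0.    , 279.97  ],
       [  0.    , 501.7751, 204.0284],
       [  0.    ,   0.    ,   1.    ]]), 'xyz': array([1.2267, 0.6445, 1.1023]), 'attitude': array([-1.1391, -2.4658,  0.9211])}
top {'camera_matrix': array([[520.5437,   0.    , 279.8349],
       [  0.    , 520.5437, 201.1802],
       [  0.    ,   0.    ,   1.    ]]), 'xyz': array([0.4349, 0.0293, 1.5913]), 'attitude': array([-2.1589,  2.1628, -0.1045])}
wrist {'camera_matrix': array([[317.1364,   0.    , 282.4299],
       [  0.    , 317.1364, 210.0592],
       [  0.    ,   0.    ,   1.    ]]), 'hand_eye': array([[ 0.0002, -0.9605, -0.2783,  0.0752],
       [ 1.    ,  0.0009, -0.0021,  0.0009],
       [ 0.0023, -0.2782,  0.9605, -0.158 ],
       [ 0.    ,  0.    ,  0.    ,  1.    ]])}
```

View pics/top0.png

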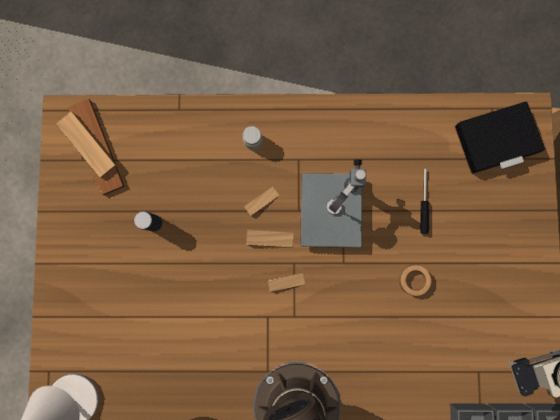

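View pics/scene0.png

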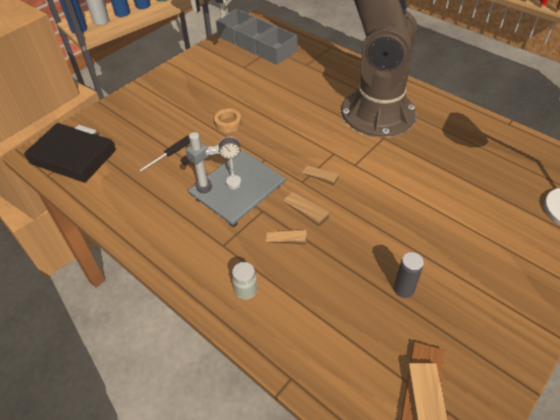

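```bash
cat > h.py <<'E'
import numpy as np, cv2
from cell import arm, eyes
from scipy.spatial.transform import Rotation as R
np.set_printoptions(precision=4,suppress=True)
P={n:eyes.camera_params(n) for n in("scene","top")}
def ray(n,uv,z):
    p=P[n];d=R.from_rotvec(p["attitude"]).as_matrix()@np.linalg.inv(p["camera_matrix"])@np.r_[uv,1.]
    c=p["xyz"];return c+d*(z-c[2])/d[2]
def proj(n,X):
    p=P[n];q=R.from_rotvec(p["attitude"]).as_matrix().T@(np.array(X)-p["xyz"]);q=p["camera_matrix"]@q;return q[:2]/q[2]
E
python3 - <<'E'
from h import *
print(ray("top",(270,239),0),proj("top",(0,0,0)))
im=cv2.imread("pics/top0.png")
c=im[160:300,230:380];cv2.imwrite("pics/topc.png",cv2.resize(c,None,fx=5,fy=4.28*5/4.28,interpolation=cv2.INTER_CUBIC)[:600] if 0 else cv2.resize(c,None,fx=4,fy=4,interpolation=cv2.INTER_CUBIC))
im=cv2.imread("pics/scene0.png")
c=im[120:270,180:350];cv2.imwrite("pics/scenec.png",cv2.resize(c,None,fx=4,fy=4,interpolation=cv2.INTER_CUBIC))
E
```

```text
[0.4908 0.0768 0.    ] [295.9156 405.7314]
```

View pics/topc.png

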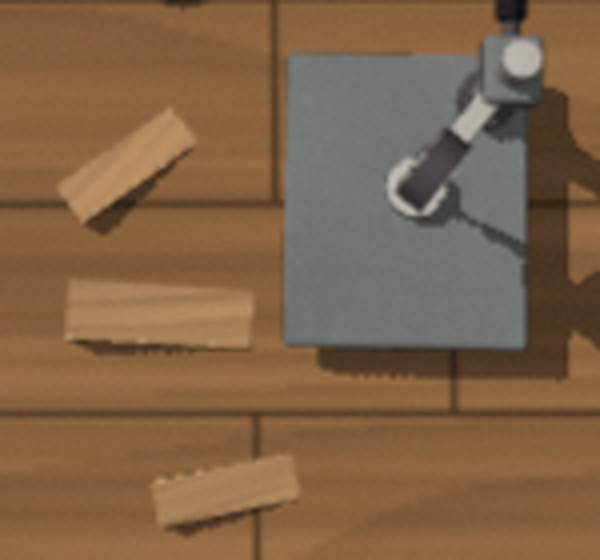

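View pics/scenec.png

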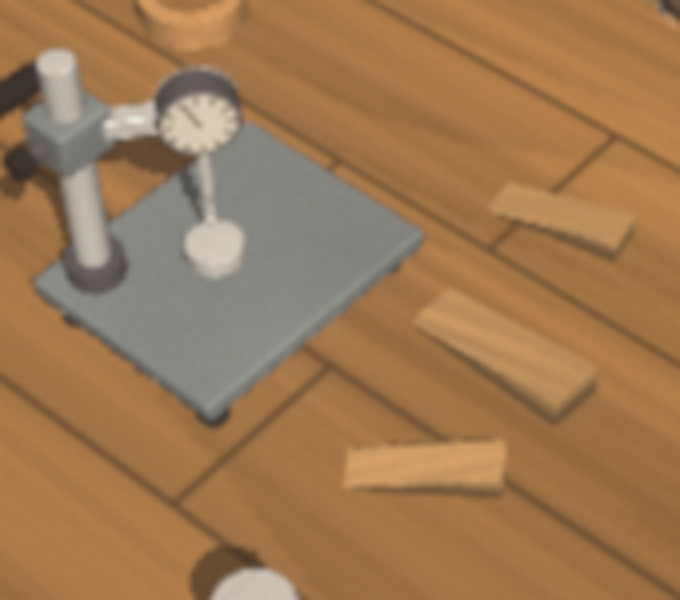

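```bash
python3 - <<'E'
from h import *
im=cv2.imread("pics/top0.png");hsv=cv2.cvtColor(im,cv2.COLOR_BGR2HSV)
# plate by low saturation
m=((hsv[...,1]<70)&(hsv[...,2]>80)).astype(np.uint8);m[:165]=0;m[260:]=0;m[:,:295]=0;m[:,370:]=0
m=cv2.morphologyEx(m,cv2.MORPH_OPEN,np.ones((3,3)))
c=max(cv2.findContours(m,0,2)[0],key=cv2.contourArea)
up=lambda x,y:(230+(x+.5)/4-.5,160+(y+.5)/4-.5)
r=cv2.minAreaRect(c);print(r)
A=ray("top",up(288,54),.05);B=ray("top",up(284.5,346),.05);C=ray("top",up(527,349),.05)
print("plate",A,B,C,np.linalg.norm(A-B),np.linalg.norm(B-C))
ex=(A-B)/np.linalg.norm(A-B);ey=(B-C)/np.linalg.norm(B-C);print(ex,ey)
foot=B+.02*ex-.02*ey;print("foot",foot, "yaw",np.degrees(np.arctan2(ex[1],ex[0])),np.degrees(np.arctan2(-ey[0],ey[1])))
b1=ray("top",up(68,279),.026);b2=ray("top",up(65,341),.026);t1=ray("top",up(254.5,293),.002);t2=ray("top",up(250.5,348.5),.002)
print(b1,b2,t1,t2);print(np.linalg.norm(b1-b2),np.linalg.norm(t1-t2),np.linalg.norm(((b1+b2)-(t1+t2))[:2]/2))
bc=(b1+b2)/2;tc=(t1+t2)/2;d=(tc-bc)[:2];d/=np.linalg.norm(d);print("back",bc,"thin",tc,"dir",d,np.degrees(np.arctan2(d[1],d[0])))
f=(foot-bc)[:2];print("foot along",f@d,"lateral",d[0]*f[1]-d[1]*f[0])
# scene check: same corners in the scene view
su=lambda x,y:(180+(x+.5)/4-.5,120+(y+.5)/4-.5)
for nm,x,y,z in (("plate corner near foot",424,236,.05),("plate far",212,407,.05),("back lo",556,419,0),("back top",597,370,.026),("back top2",556,404,.026),("thin1",415,320,.002),("thin2",447,290,.002)):
    print(nm,ray("scene",su(x,y),z))
o=arm.observe();Rm=R.from_rotvec(o["ee_rot"]).as_matrix();print(Rm,o["joints"])
E
```

```text
((333.0, 207.0), (78.0, 64.0), 90.0)
plate [ 0.6858 -0.0192  0.05  ] [ 0.4679 -0.0154  0.05  ] [ 0.4655 -0.1939  0.05  ] 0.21786531413670376 0.17849957852188306
[ 0.9998 -0.0176  0.    ] [0.0138 0.9999 0.    ]
foot [ 0.4876 -0.0357  0.05  ] yaw -1.0056969134064626 -0.7899654428679938
[0.5189 0.1464 0.026 ] [0.4724 0.1484 0.026 ] [0.5093 0.0059 0.002 ] [0.4671 0.0091 0.002 ]
0.04653431506710992 0.04228708705800763 0.14018085468020558
back [0.4957 0.1474 0.026 ] thin [0.4882 0.0075 0.002 ] dir [-0.0534 -0.9986] -93.0593436447002
foot along 0.18335575969371382 lateral 0.001772842978339531
plate corner near foot [ 0.4756 -0.0075  0.05  ]
plate far [ 0.6868 -0.0147  0.05  ]
back lo [0.5145 0.1457 0.    ]
back top [0.4789 0.1526 0.026 ]
back top2 [0.521  0.1494 0.026 ]
thin1 [0.5093 0.012  0.002 ]
thin2 [0.472  0.0111 0.002 ]
[[ 0.9597  0.2809 -0.0004]
 [ 0.2809 -0.9597  0.0011]
 [-0.0001 -0.0012 -1.    ]] [ 1.1834  0.4351  0.025   1.5739 -0.0116  1.134  -0.0751]
```

Emit:
apply_moves(targets=[1, 0, 0, 0, -0.099, 1, 0, 0, 0, -0.099, 1, 0, 0, 0, -0.099, 1, 0, 0, 0, -0.099, 1, 0, 0, 0, -0.099, 1, 0, 0, 0, -0.099, 1, 0, 0, 0, -0.099, 1, 0, 0, 0, -0.099, 1, 0, 0, 0, 0], grip_force=20)

```text
clock: 1.27
position: [0.1754, -0.5997, 0.2264]
ee_rot: [-2.269, -2.173, -0.001]
force: [0.5, -0.2, -0.2]
width: 0.069
```

Emit:
apply_moves(targets=[1, 0.124, 0.045, 0, 0, 1, 0.124, 0.045, 0, 0, 1, 0.124, 0.045, 0, 0, 1, 0.124, 0.045, 0, 0, 1, 0.124, 0.045, 0, 0, 1, 0.124, 0.045, 0, 0, 1, 0.124, 0.045, 0, 0, 1, 0.124, 0.045, 0, 0, 1, 0.124, 0.045, 0, 0, 1, 0.124, 0.045, 0, 0, 1, 0.124, 0.045, 0, 0, 1, 0.124, 0.045, 0, 0, 1, 0.124, 0.045, 0, 0, 1, 0.124, 0.045, 0, 0, 1, 0.124, 0.045, 0, 0, 1, 0.124, 0.045, 0, 0, 1, 0, 0, 0, 0, 1, 0, 0, 0, 0])

```text
clock: 3.52
position: [0.4963, 0.1806, 0.2263]
ee_rot: [-2.27, -2.172, 0.002]
force: [0.6, -0.9, 0.4]
width: 0.005
```

Emit:
apply_moves(targets=[1, 0, 0, 0.0548, 0, 1, 0, 0, 0.0548, 0, 1, 0, 0, 0.0548, 0, 1, 0, 0, 0.0548, 0, 1, 0, 0, 0.0548, 0, 1, 0, 0, 0.0548, 0, 1, 0, 0, 0.0548, 0, 1, 0, 0, 0.0548, 0, 1, 0, 0, 0.0548, 0, 1, 0, 0, 0.0548, 0, 1, 0, 0, 0, 0, 1, 0, 0, 0, 0])

```text
clock: 5.03
position: [0.4971, 0.1802, 0.0083]
ee_rot: [2.269, 2.172, 0.001]
force: [0.3, 0.4, 1.2]
width: 0.005
```

```bash
python3 - <<'E'
from h import *
o=arm.observe();print(o["position"],o["force"],o["ft_torque"])
im=eyes.get_image("top")[:,:,::-1]
cv2.imwrite("pics/top1.png",cv2.resize(im[160:300,200:380],None,fx=4,fy=4,interpolation=cv2.INTER_CUBIC))
cv2.imwrite("pics/w1.png",eyes.get_image("wrist")[:,:,::-1])
E
```

```text
[0.4971 0.1802 0.0083] [0.3424 0.3873 1.1687] [ 0.0105 -0.1014 -0.0405]
```

View pics/top1.png

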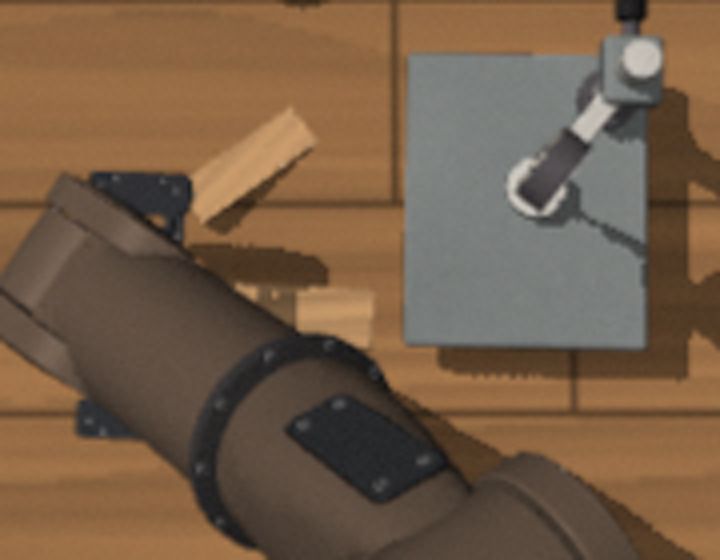

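View pics/w1.png

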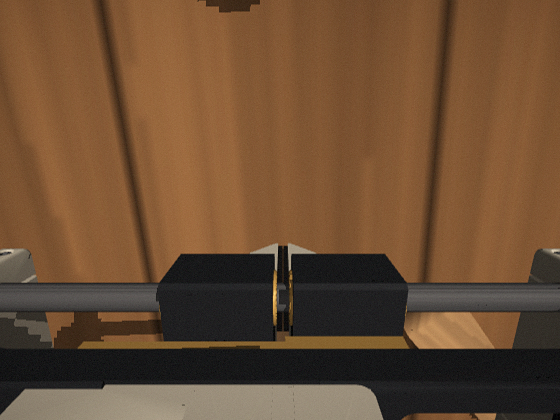

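```bash
cat >> h.py <<'E'
def wproj(X,o):
    c=eyes.camera_params("wrist");T=np.eye(4);T[:3,:3]=R.from_rotvec(o["ee_rot"]).as_matrix();T[:3,3]=o["position"]
    q=np.linalg.inv(T@c["hand_eye"])@np.r_[X,1.];q=c["camera_matrix"]@q[:3];return q[:2]/q[2]
def wray(uv,o,z):
    c=eyes.camera_params("wrist");T=np.eye(4);T[:3,:3]=R.from_rotvec(o["ee_rot"]).as_matrix();T[:3,3]=o["position"]
    T=T@c["hand_eye"];d=T[:3,:3]@np.linalg.inv(c["camera_matrix"])@np.r_[uv,1.];return T[:3,3]+d*(z-T[2,3])/d[2]
E
python3 - <<'E'
from h import *
o=arm.observe()
for X in ([.5189,.1464,.026],[.4724,.1484,.026],[.5189,.1464,.0],o["position"],[.497,.19,.027]): print(wproj(X,o))
for uv in ((80,343),(408,343)):print(wray(uv,o,.026))
im=cv2.imread("pics/w1.png");cv2.imwrite("pics/w1c.png",cv2.resize(im[230:400,40:520],None,fx=1.6,fy=1.6))
E
```

```text
[326.0388 334.3204]
[236.4588 334.3258]
[320.2879 305.9863]
[281.7178 260.9499]
[280.1521 259.8363]
[0.39   0.1466 0.026 ]
[0.5618 0.1392 0.026 ]
```

View pics/w1c.png

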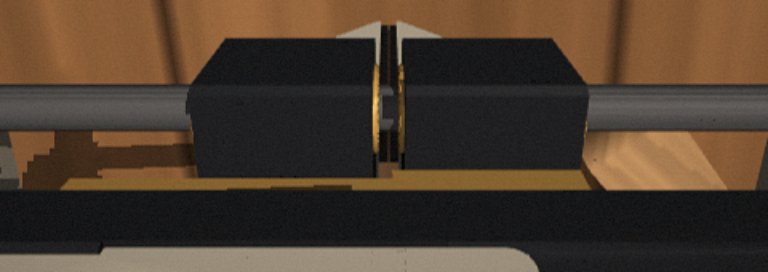

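Emit:
apply_moves(targets=[1, -0.015, 0, 0, 0, 1, -0.015, 0, 0, 0, 1, -0.015, 0, 0, 0, 1, -0.015, 0, 0, 0, 1, -0.015, 0, 0, 0, 1, -0.015, 0, 0, 0, 1, -0.015, 0, 0, 0, 1, -0.015, 0, 0, 0, 1, -0.015, 0, 0, 0, 1, -0.015, 0, 0, 0, 1, -0.015, 0, 0, 0, 1, -0.015, 0, 0, 0, 1, -0.015, 0, 0, 0, 1, -0.015, 0, 0, 0, 1, -0.015, 0, 0, 0, 1, 0, 0, 0, 0, 1, 0, 0, 0, 0])

```text
clock: 7.25
position: [0.4928, 0.091, 0.0075]
ee_rot: [-2.268, -2.174, 0.0]
force: [0.4, 1.3, 0.5]
width: 0.004
```

```bash
python3 - <<'E'
from h import *
o=arm.observe();print(o["position"],o["force"],o["ft_torque"])
for n in("top","scene"):
    im=eyes.get_image(n)[:,:,::-1]
    im=im[160:300,200:380] if n=="top" else im[110:260,180:360]
    cv2.imwrite(f"pics/{n}2.png",cv2.resize(im,None,fx=4,fy=4,interpolation=cv2.INTER_CUBIC))
E
```

```text
[0.4928 0.091  0.0075] [0.3547 1.2783 0.4637] [-0.0624 -0.0509  0.0163]
```

View pics/top2.png

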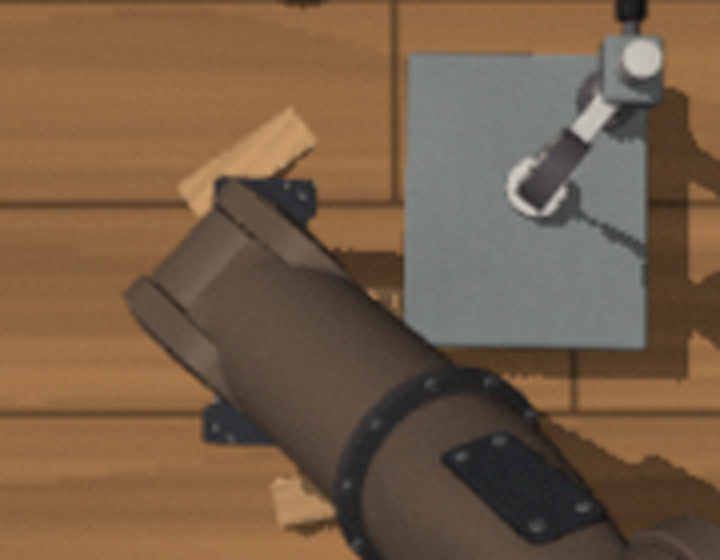

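View pics/scene2.png

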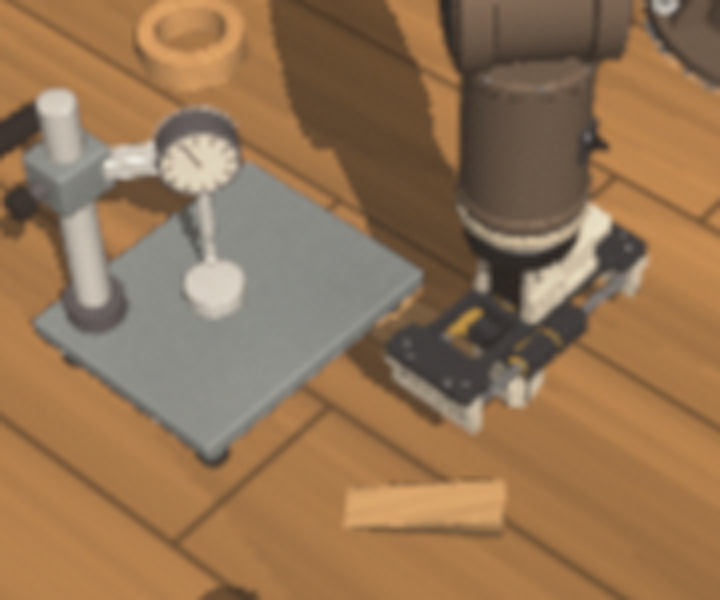

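Emit:
apply_moves(targets=[1, -0.0075, 0, 0, 0, 1, -0.0075, 0, 0, 0, 1, -0.0075, 0, 0, 0, 1, -0.0075, 0, 0, 0, 1, -0.0075, 0, 0, 0, 1, -0.0075, 0, 0, 0, 1, 0, 0, 0, 0])

```text
clock: 8.22
position: [0.4923, 0.0733, 0.0076]
ee_rot: [-2.267, -2.174, -0.001]
force: [0.7, 3.8, -0.1]
width: 0.005
```

Emit:
apply_moves(targets=[1, -0.0025, 0, 0, 0, 1, -0.0025, 0, 0, 0, 1, 0, 0, 0, 0])

```text
clock: 8.6
position: [0.4922, 0.0724, 0.0076]
ee_rot: [-2.266, -2.175, -0.003]
force: [1.2, 6.2, -1.5]
width: 0.004
```

Emit:
apply_moves(targets=[1, -0.0025, 0, 0, 0, 1, 0, 0, 0, 0])

```text
clock: 8.85
position: [0.4923, 0.0718, 0.0077]
ee_rot: [-2.265, -2.175, -0.003]
force: [-0.1, 6.6, -2.1]
width: 0.005
```

Emit:
apply_moves(targets=[1, -0.0025, 0, 0, 0, 1, 0, 0, 0, 0])

```text
clock: 9.1
position: [0.4923, 0.0713, 0.0077]
ee_rot: [-2.265, -2.175, -0.004]
force: [0.6, 8.5, -2.8]
width: 0.006
```

Emit:
apply_moves(targets=[1, -0.0025, 0, 0, 0, 1, 0, 0, 0, 0])

```text
clock: 9.35
position: [0.4923, 0.0707, 0.0078]
ee_rot: [-2.264, -2.176, -0.005]
force: [0.4, 10.3, -1.6]
width: 0.008
```

Emit:
apply_moves(targets=[1, -0.002, 0, 0, 0, 1, 0, 0, 0, 0, 1, 0, 0, 0, 0])

```text
clock: 9.72
position: [0.4922, 0.0702, 0.0078]
ee_rot: [-2.264, -2.176, -0.006]
force: [-0.1, 11.3, -2.2]
width: 0.003
```

```bash
python3 - <<'E'
from h import *
o=arm.observe();print(o["position"],o["force"],o["ft_torque"])
for n in("top","scene"):
    im=eyes.get_image(n)[:,:,::-1];cv2.imwrite(f"pics/{n}3f.png",im)
    im=im[160:300,200:380] if n=="top" else im[110:260,180:360]
    cv2.imwrite(f"pics/{n}3.png",cv2.resize(im,None,fx=4,fy=4,interpolation=cv2.INTER_CUBIC))
E
```

```text
[0.4922 0.0702 0.0078] [-0.1405 11.2553 -2.2294] [ 2.3076 -0.1053 -0.0319]
```

View pics/scene3.png

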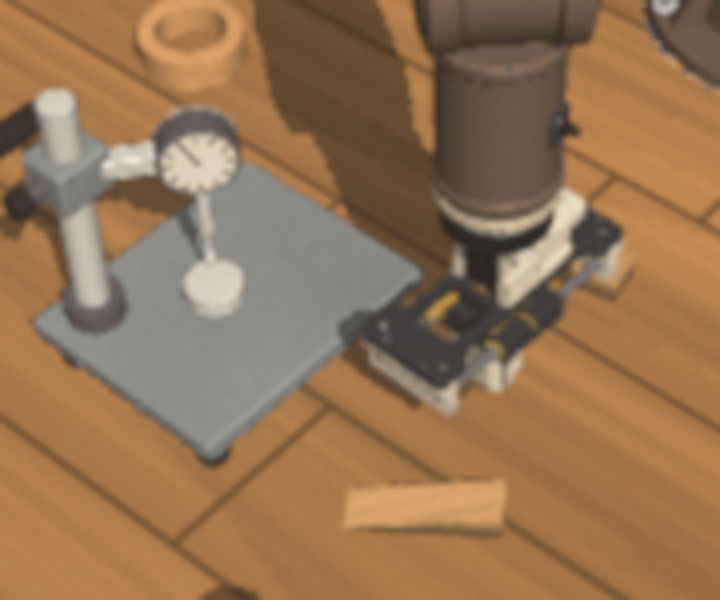

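View pics/top3.png

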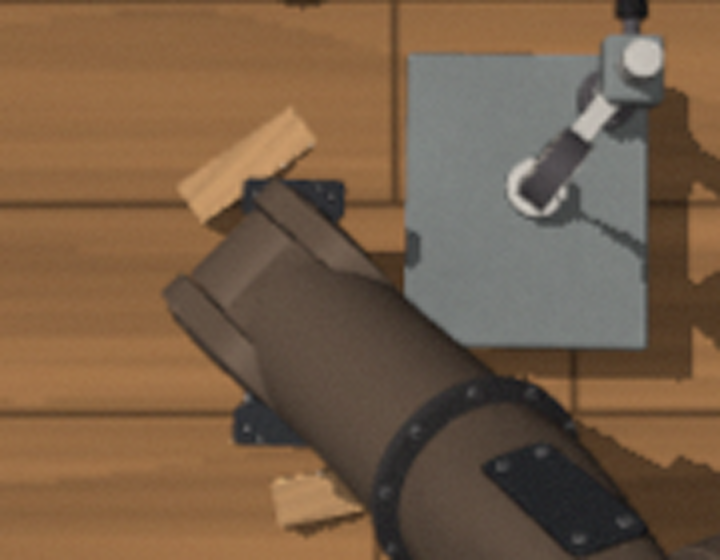

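Emit:
apply_moves(targets=[1, 0.01, 0, 0, 0, 1, 0.01, 0, 0, 0, 1, 0.03, 0, 0, 0, 1, 0.04, 0, 0, 0, 1, 0, 0, 0, 0, 1, 0, 0, -0.065, 0, 1, 0, 0, -0.065, 0, 1, 0, 0, -0.065, 0, 1, 0, 0, -0.065, 0, 1, 0, 0, -0.065, 0, 1, 0, 0, 0, -0.089, 1, 0, 0, 0, -0.089, 1, 0, 0, 0, -0.089, 1, 0, 0, 0, -0.089, 1, 0, 0, 0, 0])

```text
clock: 11.7
position: [0.4932, 0.1029, 0.1373]
ee_rot: [-1.581, -2.714, 0.001]
force: [0.4, -0.6, -0.5]
width: 0.003
```

```bash
python3 - <<'E'
from h import *
o=arm.observe();print(o["position"],o["force"],o["ft_torque"])
Rm=R.from_rotvec(o["ee_rot"]).as_matrix();print(Rm)
d=np.array([.484,-.028,.07])-o["position"];print("share",Rm.T@d/.4)
for n in("top","scene","wrist"):
    im=eyes.get_image(n)[:,:,::-1];cv2.imwrite(f"pics/{n}4f.png",im)
    if n!="wrist":
        im=im[160:300,200:380] if n=="top" else im[110:260,180:360]
        cv2.imwrite(f"pics/{n}4.png",cv2.resize(im,None,fx=4,fy=4,interpolation=cv2.INTER_CUBIC))
E
```

```text
[0.4932 0.1029 0.1373] [ 0.4276 -0.5507 -0.5214] [ 0.0482 -0.118  -0.0135]
[[-0.4935  0.8697 -0.0006]
 [ 0.8697  0.4935 -0.0002]
 [ 0.0002 -0.0006 -1.    ]]
share [-0.2732 -0.1814  0.1683]
```

View pics/scene4.png

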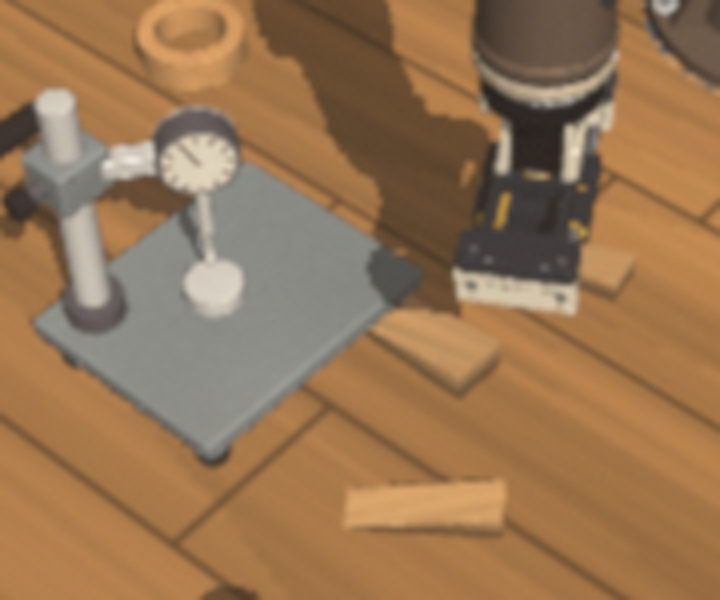

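View pics/wrist4f.png

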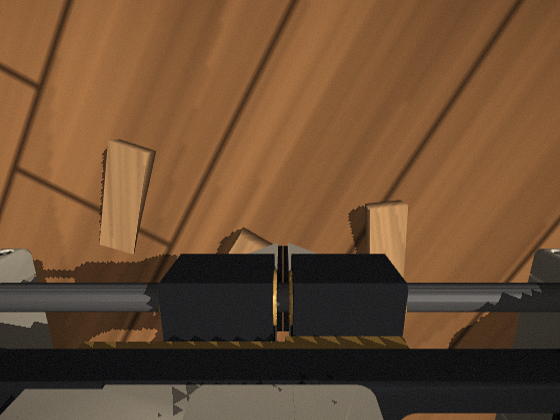

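Emit:
apply_moves(targets=[1, -0.0546, -0.0363, 0, 0, 1, -0.0546, -0.0363, 0, 0, 1, -0.0546, -0.0363, 0, 0, 1, -0.0546, -0.0363, 0, 0, 1, -0.0546, -0.0363, 0, 0, 1, 0, 0, 0.04, 0, 1, 0, 0, 0.04, 0, 1, 0, 0, 0.04, 0, 1, 0, 0, 0.04, 0, 1, 0, 0, 0, 0, 1, 0, 0, 0, 0])

```text
clock: 13.22
position: [0.4845, -0.0272, 0.0736]
ee_rot: [1.579, 2.716, 0.0]
force: [0.4, -0.8, -0.2]
width: 0.004
```

```bash
python3 - <<'E'
from h import *
o=arm.observe();print(o["position"],o["force"],o["ft_torque"])
su=lambda x,y:(180+(x+.5)/4-.5,110+(y+.5)/4-.5)
a=ray("scene",su(458,376),.026);b=ray("scene",su(499,346),.026);print(a,b,(a+b)/2)
im=eyes.get_image("scene")[:,:,::-1];im=im[110:260,180:360]
cv2.imwrite("pics/scene5.png",cv2.resize(im,None,fx=4,fy=4,interpolation=cv2.INTER_CUBIC))
E
```

```text
[ 0.4845 -0.0272  0.0736] [ 0.3633 -0.8236 -0.2438] [ 0.0415 -0.1181  0.0109]
[0.5169 0.0588 0.026 ] [0.4765 0.0632 0.026 ] [0.4967 0.061  0.026 ]
```

View pics/scene5.png

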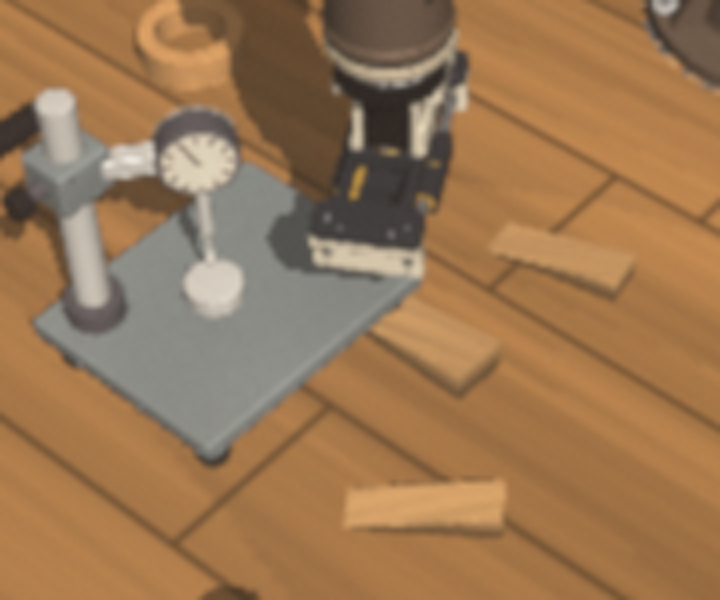

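Emit:
apply_moves(targets=[1, 0, 0, 0.025, 0, 1, 0, 0, 0.015, 0, 1, 0, 0, 0.01, 0, 1, 0, 0, 0.005, 0, 1, 0, 0, 0, 0, 1, 0, 0, 0, 0])

```text
clock: 14.02
position: [0.4844, -0.0276, 0.0517]
ee_rot: [1.579, 2.715, 0.0]
force: [0.7, -0.2, -0.2]
width: 0.006
```

Emit:
apply_moves(targets=[1, 0, 0, 0.0025, 0, 1, 0, 0, 0.0025, 0, 1, 0, 0, 0, 0])

```text
clock: 14.4
position: [0.4844, -0.0276, 0.05]
ee_rot: [1.579, 2.715, -0.0]
force: [-2.2, -0.5, 8.6]
width: 0.004
```

Emit:
apply_moves(targets=[1, 0, 0, 0.002, 0, 1, 0, 0, 0, 0, 1, 0, 0, 0, 0])

```text
clock: 14.78
position: [0.4844, -0.0276, 0.0498]
ee_rot: [1.579, 2.715, -0.001]
force: [-6.2, -0.7, 19.1]
width: 0.001
```

Emit:
apply_moves(targets=[1, 0, 0, 0, 0, 1, 0, 0, 0, 0])

```text
clock: 15.02
position: [0.4844, -0.0275, 0.0498]
ee_rot: [1.579, 2.715, -0.001]
force: [-5.0, -0.9, 18.6]
width: 0.004
```

Emit:
apply_moves(targets=[1, 0, 0, -0.005, 0, 1, 0, 0, -0.01, 0, 1, 0, 0, -0.03, 0, 1, 0, 0, -0.06, 0, 1, 0, 0, -0.08, 0, 1, 0, 0, -0.08, 0, 1, 0.1, 0.06, 0, 0, 1, 0.1, 0.06, 0, 0, 1, 0.1, 0.06, 0, 0, 1, 0.1, 0.06, 0, 0, 1, 0.1, 0.06, 0, 0, 1, 0, 0, 0, 0, 1, 0, 0, 0, 0])

```text
clock: 16.65
position: [0.4896, 0.2052, 0.1549]
ee_rot: [1.579, 2.716, -0.001]
force: [0.9, 0.2, -0.1]
width: 0.008
```

```bash
python3 - <<'E'
from h import *
o=arm.observe();print(o["position"],o["force"],o["ft_torque"])
for n in("top","scene"):
    im=eyes.get_image(n)[:,:,::-1];cv2.imwrite(f"pics/{n}6f.png",im)
    print(n,np.abs(im.astype(int)-cv2.imread(f"pics/{n}0.png"))[170:250 if n=='top' else 200,320 if n=='top' else 180:370 if n=='top' else 250].mean())
    im=im[160:300,200:380] if n=="top" else im[110:260,180:360]
    cv2.imwrite(f"pics/{n}6.png",cv2.resize(im,None,fx=4,fy=4,interpolation=cv2.INTER_CUBIC))
E
```

```text
[0.4896 0.2052 0.1549] [ 0.9345  0.1884 -0.0944] [-0.0048 -0.0989 -0.064 ]
top 7.78825
scene 4.652063492063492
```

View pics/scene6.png

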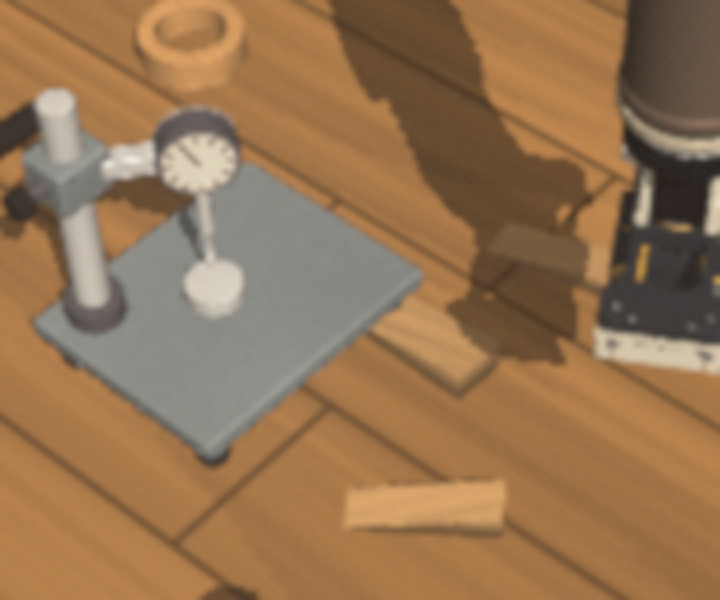

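View pics/top6f.png

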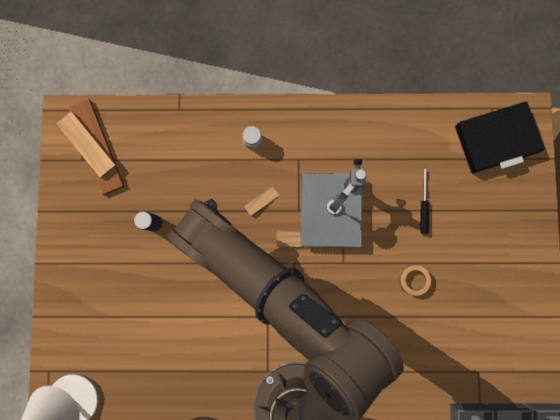

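The wedge's back end is still at about (460, 385) in the scene crop, as it was before the press. The stand and the bystanders look unmoved, and nothing is touching the robot.

```bash
python3 -c "
from cell import arm
print(arm.sign_off())"
```

```text
the job is handed in; nothing more can be done
None
```

I pushed the 140 mm wedge, the longest of the three on the bench, thin edge first under the short foot, then pressed the corner above it. I handed the job in at about 17 s; sign-off gives no verdict.

- **Wedge:** I pushed it with the shut fingers until the push force reached about 11 N. It met the foot 2 to 3 mm earlier than I had worked out. Camera measurements put the foot within a few millimetres of the wedge's middle line.
- **Press:** With the fingertips about 10 mm from the press spot, the corner took about 19 N for at least 0.25 s. The fingertips stayed at 49.8 mm, so it did not give.
- **After letting go:** By eye in the last pictures, the wedge is where it was before the press, and the stand, jar, tape roll, screwdriver and oil can have not moved. The force reading was back to its resting noise, under 1 N.

**Limits of the checks:** The wedge's grip on the foot after release could not be measured directly. The wrist camera's view of the wedge was blocked by the fingers just before the push, and the picture-difference check on the stand (mean 5 to 8 grey levels) proved nothing because of shadows and the arm. The scene and top views differed by 2 to 8 mm on the same corners.

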